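Weigh the jar behind the bottles

TASK

Clear the three tall bottles out of the rack and stand them in the green side tray, then take the low amber jar from behind them and stand it in the middle of the balance pan. When the jar is on the pan, put each bottle back in the rack, centred on the standing place of the mat of its own cap's colour. Keep bottles and jar upright, set them down without dropping them, and leave the green flask where it is.

Things in the scene. Friction and masses are not known exactly. Their poses are not given: they have to be found in the camera images.
- blue_bottle_mid (a point): White plastic reagent bottle with a blue screw cap and a blue band round its middle. Upright and round: body 42 mm in diameter, straight from the base to 88 mm up, then a cap 32 mm in diameter; 112 mm tall in all, 110 to 220 g. This point is its centre, 56 mm above its underside; z is up along the bottle.
- red_bottle_mid (a point): White plastic reagent bottle with a red screw cap and a red band round its middle. Upright and round: body 42 mm in diameter, straight from the base to 88 mm up, then a cap 32 mm in diameter; 112 mm tall in all, 110 to 220 g. This point is its centre, 56 mm above its underside; z is up along the bottle.
- yellow_bottle_mid (a point): White plastic reagent bottle with a yellow screw cap and a yellow band round its middle. Upright and round: body 42 mm in diameter, straight from the base to 88 mm up, then a cap 32 mm in diameter; 112 mm tall in all, 110 to 220 g. This point is its centre, 56 mm above its underside; z is up along the bottle.
- jar_mid (a point): Low amber glass sample jar with a flat black lid, 48 mm in diameter and 45 mm tall, 80 to 150 g. It stands in the rack, its underside 7 mm above the bench, with the three tall bottles close around it (one in front, one at each side, centres 56 mm away): a gripper does not fit round it until they are gone. This point is its centre, 22.5 mm above its underside; z is up.
- mat_blue: Flat blue mat, 54 mm wide (y), fixed in the white rack: standing place of the blue-capped bottle. Origin: centre of the standing place (white disc, 49 mm), on the mat's underside, 4 mm above the bench; the mat's top is 3 mm higher. It reaches 27 mm to its +x, 50 mm to its -x (towards the robot). The rack, same axes, is 146 x 190 mm, rim 12 mm high.
- mat_red: Flat red mat, 54 mm wide (y), fixed in the white rack: standing place of the red-capped bottle. Origin: centre of the standing place (white disc, 49 mm), on the mat's underside, 4 mm above the bench; the mat's top is 3 mm higher. It reaches 27 mm to its +x, 50 mm to its -x (towards the robot). The rack, same axes, is 146 x 190 mm, rim 12 mm high.
- mat_yellow: Flat yellow mat, 54 mm wide (y), fixed in the white rack: standing place of the yellow-capped bottle. Origin: centre of the standing place (white disc, 49 mm), on the mat's underside, 4 mm above the bench; the mat's top is 3 mm higher. It reaches 27 mm to its +x, 50 mm to its -x (towards the robot). The rack, same axes, is 146 x 190 mm, rim 12 mm high.
- side_tray: Shallow empty green tray fixed on the bench to one side, 190 x 190 mm outside, walls 4 mm thick and 22 mm high; its floor is 4 mm thick (bench to inner floor). The clear-off area: room for all three bottles. The origin is the centre of its underside; x and y run along its sides.
- pan (a point): Centre of the top face of the round steel pan of a white laboratory balance, on the other side of the rack from the tray. The pan is 120 mm in diameter, its top 70 mm above the bench; it is rigid and does not sink. The balance housing (190 mm wide, lower than the pan, 53 mm) reaches 143 mm from this point to its -x (display, towards the robot) and 93 mm to its +x.
- flask_mid (a point): Small loose conical flask of green glass, 60 mm across the foot, 78 mm tall, standing on the bench between the robot and the rack. A bystander, to be left alone. This point is its centre, 39 mm above its underside.

How it is judged:
By the outcome, as a careful person would: the job done as asked, in the order asked, and still so for the second after the job is handed in, with the robot touching nothing.
It also fails if it takes over 136 s, if anything falls off the work surface, if the arm or the gripper's body presses on something with over 40 N, if the wrist force passes 120 N, or if a joint passes its speed limit or range.

ROBOT

A 7-joint arm with a two-finger parallel gripper is mounted at the origin on the work surface. World frame = base frame: x ahead of the robot, y to its left, z up, the work surface at z = 0. Lengths are in m, angles in degrees, forces in N, time in s.
With the tool pointing down it reaches from about 0.425 to 1.025 m from the base axis. Payload 9.4 kg.
Tool frame: the origin (TCP) lies between the finger pads; the fingertips stand 8 mm ahead of it and the grasp point (between the pads) lies 11 mm behind it (bot.tip_reach is the distance from the TCP to the fingertips, in m); z points along the fingers, y is the line along which they close (so a half turn about z gives the same grasp; the last joint's range is limited). The gripper opens to 93 mm and grips with 3 to 60 N. Pads are 15 mm wide; open, the fingers measure 128 mm over their backs; the gripper's body (75 mm by 188 mm) begins 65 mm behind the grasp point.
Start: joints at [60.751, 34.337, -0.143, 91.639, 0.103, 54.024, -4.572], TCP at [0.305, -0.658, 0.227] pointing down, gripper open.
Joint ranges: [-147.43, 147.43], [-19.82, 112.94], [-74.19, 73.91], [6.32, 146.72], [-59.91, 239.91], [6.04, 106.73], [-150.56, 150.56]. Speed limits (degrees/s): [127.2, 127.2, 172.46, 172.46, 180, 180, 180].

INTERFACE

Orientations are given as a 3x3 rotation matrix whose columns are the frame's x, y, z axes.
In Python, from station import get_obs, optics, workorder, bot gives the robot as it stands.
- The arm moves only by the tool jog_arm, never from a script. Its argument "rows" is one flat list of numbers, 7 for each row, row after row: the opening, from 0 (shut) to 1 (fully open), then the shift along the tool's x, y, z in m, then the turn, a rotation vector about the tool's x, y, z in degrees. In form: [claw, tx, ty, tz, wx, wy, wz, claw, tx, ty, tz, wx, wy, wz, ...]. A call has 1 to 10 rows; each row is the pose to reach, as a shift and turn from the pose commanded when the call began, along the tool's axes at that moment; what a row does not reach only later rows make up. A row lasts 1/10 s, in which the tool goes at most 50 mm and 8.59 degrees, less where a joint would pass 70% of its speed; a pose out of reach is approached as far as the arm can. A call with a gripper value outside its range is refused whole. The fingers move at their own pace and stop on an object; "force" is the grip in N (left out, the last holds). Time passes only in rows, so rows that repeat a pose let the fingers close. It gives the time, the measured TCP pose, the force, the opening and the grip force at its end, in the units of the state.
- get_obs(): the state, without advancing time (a new reading comes with each control period).
- optics.read_camera(name): name is "scene" or "top" or "wrist"; returns a dict with "pixels" (420x560x3 uint8, red, green, blue), "range_z" (420x560 float32, m along the optical axis (not along the pixel's ray), 0 where there is no reading), "K" (3x3 intrinsics, pixels), "rvec" (rotation vector, rad) and "tvec" (3), from world to camera coordinates, as OpenCV has them; the wrist camera has in their place "mount" (4x4, takes a point from camera to tool coordinates, whose origin is the TCP and whose axes are the flange's). Camera axes: x right, y down, z forward; pixel columns grow to the right and rows downward; lengths in m; the calibration is good to about 2 mm. A picture is of the moment at which its call begins: read the wrist's pose just before it.
- workorder.finish_job(): hands the job in; it is judged then, once.
Trained networks look in the newest picture that a camera, given by its name, has taken for a name from the list of things; names that differ only in an ending like _2 or _b are one class to them, and where a whole thing is asked for, a point or a joint stands for the part that bears it (a point fixed in the world has none). Each returns a list of dicts, best first, with "score" (0 to 1); they miss things now and then, are a little off and sometimes report something else, mostly with a low value. They report only what shows in the picture. A call takes as long as a camera call.
- optics.search_frame(target, camera): "bbox" ([left, top, width, height] in pixels, round what is visible of it).
- optics.outline_of(target, camera): "mask" (420x560 bool, what is visible of it) and "bbox" ([left, top, width, height] in pixels, round what is visible of it).
The state is a dict: "clock": time; "q": joint angles; "qvel": joint speeds; "joint_efforts": joint torques, N m; "tcp_pos": TCP position; "eef_rot": TCP orientation; "ft_force": force on the tool from outside, world axes, zero at the start; "torque": the same for the moment, N m; "width": finger opening in m; "grasp_force": force on a finger pad.
Only numpy, scipy, OpenCV 4.12 (cv2) and the standard library are available. Lean on these libraries where they do the work, as an engineer would, in place of code of your own. Each camera call takes 0.05 s, during which the arm holds its last target. There are 200 camera calls.

## Working session

There is one attempt and no reset: what is moved stays moved. The work goes in short steps, Python scripts to look and compute and a tool call to move; the robot and the scene stay as the last step left them, time stands still between calls to the robot, and variables do not carry over. Pictures are saved under pics/ and viewed, at most 14 in all, crops included, and the job is handed in when it is done.

Besides the shell and the picture viewer there is one more tool, called after "Emit:" by a JSON object that holds its "method" and its "body", one argument or row to a line. jog_arm: Moves the arm, as the interface text tells. Its arguments: {"type":"object","properties":{"rows":{"type":"array","items":{"type":"number"}},"force":{"type":"number"}},"required":["rows"]}

```bash
mkdir -p pics; ls; python3 - <<'E'
from station import get_obs, optics, bot
import cv2,numpy as np
o=get_obs();print(o, bot.tip_reach)
for c in("scene","top"):
    r=optics.read_camera(c);cv2.imwrite(f"pics/{c}0.png",r["pixels"][:,:,::-1]);print(c,r["K"],r["rvec"],r["tvec"])
E
```

```text
pics
{'clock': 0.0, 'q': array([60.75196507, 34.38315427, -0.14502183, 91.67805606,  0.10396572,
       54.02586557, -4.57172111]), 'qvel': array([-0.01124308,  0.04223204, -0.01878131,  0.02236434,  0.01856204,
        0.04688417,  0.04912317]), 'joint_efforts': array([-9.01010062e-04, -7.65065718e+01,  1.49726216e+00, -2.52351612e+01,
       -5.23795397e-02,  1.69722800e-02,  1.21164326e-04]), 'tcp_pos': array([ 0.30449844, -0.65744904,  0.22579525]), 'eef_rot': array([[ 9.07358250e-01,  4.20357467e-01, -7.78270500e-04],
       [ 4.20358157e-01, -9.07357328e-01,  1.30329580e-03],
       [-1.58319318e-04, -1.50970855e-03, -9.99998848e-01]]), 'ft_force': array([ 0.0851642 , -0.57741811, -0.20660569]), 'torque': array([ 0.00317622, -0.01621056,  0.07079648]), 'grasp_force': 0.0, 'width': 0.09290823166629429} 0.008
scene [[411.91400214   0.         278.36220221]
 [  0.         411.91400214 210.49307285]
 [  0.           0.           1.        ]] [ 2.14983133  0.83723512 -0.36562604] [-0.4114759  -0.17384814  1.10274382]
top [[387.15555208   0.         287.15196663]
 [  0.         387.15555208 205.56886553]
 [  0.           0.           1.        ]] [ 2.1695012  -2.12661657  0.12738397] [-0.00957113  0.54728876  0.74358074]
```

View pics/scene0.png

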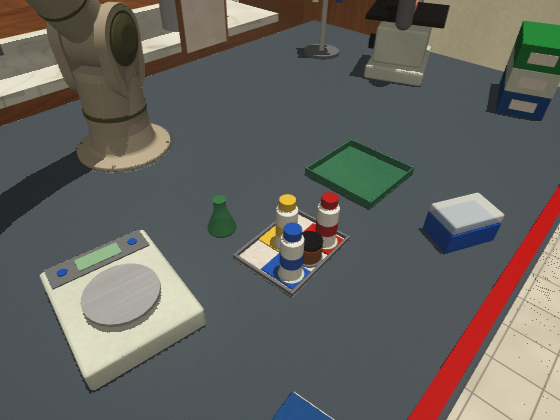

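View pics/top0.png

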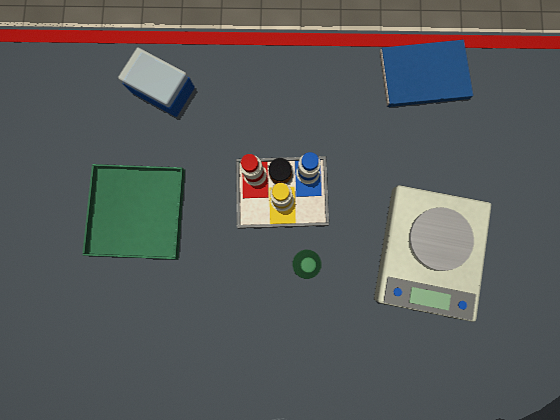

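The scene view shows the rack at about (292,248), with the yellow bottle in front and the blue bottle nearest the camera. The top view (robot at the bottom) shows red at (250,165), jar at (280,170), blue at (309,162) and yellow at (281,195). The tray is at (135,212), the pan at (441,239) and the flask at (307,264).

```bash
cat > h.py <<'E'
from station import get_obs, optics, bot, workorder
import cv2,numpy as np
from scipy.spatial.transform import Rotation as R
def shot(c):
    o=get_obs() if c=="wrist" else None
    r=optics.read_camera(c)
    if c=="wrist":
        T=np.eye(4);T[:3,:3]=o["eef_rot"];T[:3,3]=o["tcp_pos"];M=T@np.array(r["mount"])
    else:
        E=np.eye(4);E[:3,:3]=cv2.Rodrigues(np.array(r["rvec"]))[0];E[:3,3]=r["tvec"];M=np.linalg.inv(E)
    z=r["range_z"].astype(float);v,u=np.mgrid[:420,:560];K=r["K"]
    P=np.stack([(u-K[0,2])/K[0,0]*z,(v-K[1,2])/K[1,1]*z,z],-1)@M[:3,:3].T+M[:3,3]
    P[z==0]=np.nan
    return r,P
def topface(P,m,h=None,tol=.004):
    q=P[m];q=q[~np.isnan(q).any(1)]
    if h is None:h=np.percentile(q[:,2],95)
    s=q[abs(q[:,2]-h)<tol]
    c,rad=cv2.minEnclosingCircle(s[:,:2].astype(np.float32))
    return h,np.median(s[:,2]),s[:,:2].mean(0),np.array(c),rad,len(s)
def rect(P,m):
    q=P[m];q=q[~np.isnan(q).any(1)]
    return cv2.minAreaRect(q[:,:2].astype(np.float32)),np.median(q[:,2])
E
python3 - <<'E'
from h import *
np.set_printoptions(precision=4,suppress=True)
for c in("top","scene"):
    r,P=shot(c)
    for t in("blue_bottle_mid","red_bottle_mid","yellow_bottle_mid","jar_mid","pan","flask_mid","mat_blue","mat_red","mat_yellow","side_tray"):
        L=optics.outline_of(t,c)
        if not L: print(c,t,None);continue
        m=L[0]["mask"]
        if t[:3] in("mat","sid"): print(c,t,L[0]["score"],rect(P,m))
        else: print(c,t,round(L[0]["score"],2),L[0]["bbox"],*topface(P,m))
E
```

```text
top blue_bottle_mid None
top red_bottle_mid 0.74 [237.6, 151.2, 28.9, 34.2] 0.12059237660718469 0.11933503520803818 [0.6153 0.0709] [0.6154 0.0711] 0.015655027702450752 224
top yellow_bottle_mid 0.96 [269.4, 186.8, 22.4, 23.5] 0.12086827461157199 0.11935461226309158 [0.5627 0.0128] [0.5629 0.0128] 0.015861203894019127 234
top jar_mid 0.66 [270.4, 158.9, 19.9, 25.1] 0.054648471130545176 0.05248504019649425 [0.6184 0.0165] [0.6188 0.0171] 0.023093126714229584 354
top pan 0.9 [375.7, 185.3, 117.2, 134.8] 0.07138018299753193 0.07030626676791235 [ 0.4858 -0.2934] [ 0.4859 -0.2939] 0.06035261228680611 3108
top flask_mid 0.91 [293.5, 250.7, 28.9, 28.5] 0.07926586011568754 0.07805905974675076 [ 0.432  -0.0409] [ 0.432 -0.041] 0.014132138341665268 181
top mat_blue 0.7 (((0.6106159687042236, -0.04151919484138489), (0.07560507208108902, 0.054049301892519), 3.099470615386963), np.float64(0.007450382717132054))
top mat_red 0.59 (((0.6048774123191833, 0.07122420519590378), (0.0790899470448494, 0.05529804527759552), 2.6338698863983154), np.float64(0.007301543720324211))
top mat_yellow 0.63 (((0.552
[... 1000 characters left out ...]
.4845 -0.2927] 0.06090160831809044 3765
scene flask_mid 0.9 [207.9, 192.3, 27.1, 47.4] 0.07875707379729623 0.07851370908543504 [ 0.4317 -0.0398] [ 0.4315 -0.039 ] 0.01390655804425478 96
scene mat_blue 0.97 (((0.6108323335647583, -0.037800777703523636), (0.07932750880718231, 0.05919769033789635), 3.062842607498169), np.float64(0.007531193578816042))
scene mat_red None
scene mat_yellow 0.82 (((0.5303214192390442, -0.0018144361674785614), (0.031315986067056656, 0.0641254186630249), 49.07926559448242), np.float64(0.007351612894709092))
scene side_tray 0.82 (((0.5228034853935242, 0.3369721472263336), (0.23144973814487457, 0.21498426795005798), 89.45211029052734), np.float64(0.004886891807961091))
```

Emit:
{"method": "jog_arm", "body": {
  "rows": [1,0.026,-0.025,0,0,0,-6.5,1,0.052,-0.05,0,0,0,-13,1,0.078,-0.075,0,0,0,-19.5,1,0.104,-0.1,0,0,0,-26,1,0.13,-0.125,0,0,0,-32.5,1,0.156,-0.15,0,0,0,-39,1,0.182,-0.175,0,0,0,-45.5,1,0.208,-0.2,0,0,0,-52,1,0.234,-0.225,0,0,0,-58.5,1,0.258,-0.25,0,0,0,-65.1],
  "force": 25
}}

```text
clock: 2.2
tcp_pos: [0.4344, -0.3212, 0.2269]
eef_rot: [[-0.004, 1.0, 0.001], [1.0, 0.004, -0.0], [-0.0, 0.001, -1.0]]
ft_force: [0.9, -0.1, -0.1]
width: 0.0929
grasp_force: 0.0
```

Emit:
{"method": "jog_arm", "body": {
  "rows": [1,0.034,0.013,0.003,0,0,0,1,0.068,0.026,0.006,0,0,0,1,0.102,0.039,0.009,0,0,0,1,0.136,0.052,0.012,0,0,0,1,0.17,0.065,0.014,0,0,0,1,0.21,0.08,0.016,0,0,0,1,0.25,0.095,0.017,0,0,0,1,0.29,0.11,0.017,0,0,0,1,0.32,0.122,0.017,0,0,0,1,0.334,0.129,0.017,0,0,0]
}}

```text
clock: 3.2
tcp_pos: [0.5639, 0.0148, 0.2098]
eef_rot: [[-0.003, 1.0, 0.001], [1.0, 0.003, 0.001], [0.001, 0.001, -1.0]]
ft_force: [-0.1, 0.3, -0.4]
width: 0.0932
grasp_force: 0.0
```

```bash
python3 - <<'E'
from h import *
np.set_printoptions(precision=4,suppress=True)
r,P=shot("wrist");o=get_obs();print(o["tcp_pos"],o["q"],r["mount"])
cv2.imwrite("pics/w1.png",r["pixels"][:,:,::-1])
for t in("blue_bottle_mid","red_bottle_mid","yellow_bottle_mid","jar_mid"):
    L=optics.outline_of(t,"wrist")
    if L: print(t,round(L[0]["score"],2),L[0]["bbox"],*topface(P,L[0]["mask"]))
E
```

```text
[0.5646 0.0157 0.2099] [  8.0787  25.8197 -21.4698 112.9975  13.2721  43.4255 -20.9135] [[ 0.0001 -0.9559 -0.2939  0.0818]
 [ 1.      0.0006 -0.0017  0.0001]
 [ 0.0018 -0.2939  0.9558 -0.1577]
 [ 0.      0.      0.      1.    ]]
blue_bottle_mid 0.94 [307.4, 212.5, 62.1, 79.7] 0.1193465944108241 0.11863685262181768 [ 0.6178 -0.0375] [ 0.6182 -0.0387] 0.01651465706527233 1170
red_bottle_mid 0.8 [308.4, 103.3, 66.0, 53.8] 0.11954547683340816 0.1185269802188656 [0.6126 0.0726] [0.6129 0.0723] 0.01595245860517025 1645
yellow_bottle_mid 0.84 [249.2, 166.3, 48.7, 71.6] 0.11953143583549689 0.118663009628769 [0.5603 0.0147] [0.5602 0.0142] 0.01616309955716133 1357
jar_mid 0.91 [303.5, 158.9, 57.9, 53.9] 0.05278782982994249 0.051602482112320186 [0.616  0.0188] [0.616  0.0181] 0.02357853762805462 1964
```

View pics/w1.png

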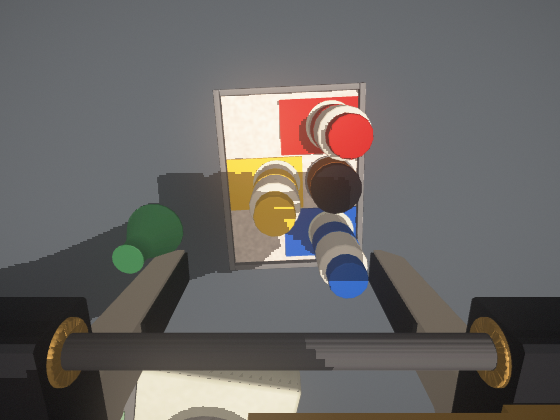

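The wrist view shows the yellow cap at (275,213), directly under the gripper. Jar (335,185), red (349,135) and blue (347,275) are all in their places. These agree with the fixed cameras to about 2 mm.

Emit:
{"method": "jog_arm", "body": {
  "rows": [1,-0.002,-0.002,0.015,0,0,0,1,-0.002,-0.002,0.035,0,0,0,1,-0.002,-0.002,0.055,0,0,0,1,-0.002,-0.002,0.075,0,0,0,1,-0.002,-0.002,0.095,0,0,0,1,-0.002,-0.002,0.115,0,0,0,1,-0.002,-0.002,0.13,0,0,0,1,-0.002,-0.002,0.138,0,0,0,1,-0.002,-0.002,0.142,0,0,0,1,-0.002,-0.002,0.142,0,0,0]
}}

```text
clock: 4.45
tcp_pos: [0.5608, 0.0085, 0.0676]
eef_rot: [[0.002, 1.0, -0.0], [1.0, -0.002, -0.0], [-0.0, -0.0, -1.0]]
ft_force: [0.6, 0.0, -0.7]
width: 0.0929
grasp_force: 0.0
```

Emit:
{"method": "jog_arm", "body": {
  "rows": [0.35,0,0,0,0,0,0,0.35,0,0,0,0,0,0,0.35,0,0,0,0,0,0,0.3,0,0,0,0,0,0,0.3,0,0,0,0,0,0,0.3,0,0,0,0,0,0],
  "force": 25
}}

```text
clock: 5.05
tcp_pos: [0.561, 0.0093, 0.0677]
eef_rot: [[0.001, 1.0, 0.0], [1.0, -0.001, -0.0], [-0.0, 0.0, -1.0]]
ft_force: [0.1, 0.0, -0.6]
width: 0.0497
grasp_force: 0.0
```

Emit:
{"method": "jog_arm", "body": {
  "rows": [0.53,0.002,0,0,0,0,0,0.53,0.004,0,0,0,0,0,0.53,0.004,0,0,0,0,0,0.2,0.004,0,0,0,0,0,0.1,0.004,0,0,0,0,0,0.1,0.004,0,0,0,0,0,0.1,0.004,0,0,0,0,0],
  "force": 25
}}

```text
clock: 5.75
tcp_pos: [0.561, 0.0133, 0.0676]
eef_rot: [[0.001, 1.0, -0.0], [1.0, -0.001, 0.0], [0.0, -0.0, -1.0]]
ft_force: [-0.1, 0.7, 0.4]
width: 0.0414
grasp_force: 25.0
```

Emit:
{"method": "jog_arm", "body": {
  "rows": [0.1,0,0,-0.006,0,0,0,0.1,0,0,-0.02,0,0,0,0.1,0,0,-0.045,0,0,0,0.1,0,0,-0.07,0,0,0,0.1,0,0,-0.09,0,0,0,0.1,0.01,-0.002,-0.098,0,0,0,0.1,0.03,-0.004,-0.1,0,0,0,0.1,0.06,-0.006,-0.1,0,0,0,0.1,0.095,-0.008,-0.1,0,0,0,0.1,0.13,-0.01,-0.1,0,0,0]
}}

```text
clock: 6.75
tcp_pos: [0.5503, 0.1449, 0.1672]
eef_rot: [[0.001, 1.0, -0.001], [1.0, -0.001, -0.0], [-0.0, -0.001, -1.0]]
ft_force: [0.4, 1.1, -1.4]
width: 0.0415
grasp_force: 25.0
```

Emit:
{"method": "jog_arm", "body": {
  "rows": [0.1,0.035,-0.002,0,0,0,0,0.1,0.07,-0.004,0,0,0,0,0.1,0.105,-0.006,0,0,0,0,0.1,0.14,-0.008,0,0,0,0,0.1,0.17,-0.01,0,0,0,0,0.1,0.2,-0.012,0,0,0,0,0.1,0.22,-0.014,0,0,0,0,0.1,0.232,-0.015,0,0,0,0,0.1,0.237,-0.015,0,0,0,0,0.1,0.237,-0.015,0,0,0,0]
}}

```text
clock: 7.75
tcp_pos: [0.5363, 0.38, 0.1673]
eef_rot: [[0.001, 1.0, -0.0], [1.0, -0.001, -0.001], [-0.001, -0.0, -1.0]]
ft_force: [0.0, -1.1, -0.8]
width: 0.0418
grasp_force: 25.0
```

Emit:
{"method": "jog_arm", "body": {
  "rows": [0.1,0,0,0.01,0,0,0,0.1,0,0,0.03,0,0,0,0.1,0,0,0.055,0,0,0,0.1,0,0,0.075,0,0,0,0.1,0,0,0.088,0,0,0,0.1,0,0,0.095,0,0,0,0.1,0,0,0.098,0,0,0,0.1,0,0,0.1,0,0,0,0.1,0,0,0.102,0,0,0,0.1,0,0,0.1025,0,0,0]
}}

```text
clock: 8.75
tcp_pos: [0.5365, 0.3805, 0.0655]
eef_rot: [[0.001, 1.0, 0.001], [1.0, -0.001, 0.0], [0.0, 0.001, -1.0]]
ft_force: [-0.0, -0.3, -2.7]
width: 0.0418
grasp_force: 25.0
```

Emit:
{"method": "jog_arm", "body": {
  "rows": [0.1,0,0,0,0,0,0,0.6,0,0,0,0,0,0,0.7,0,0,0,0,0,0,0.8,0,0,0,0,0,0,0.9,0,0,-0.005,0,0,0,0.9,0,0,-0.02,0,0,0,0.9,0,0,-0.045,0,0,0,0.9,0,0,-0.08,0,0,0,1,0,0,-0.11,0,0,0,1,0,0,-0.135,0,0,0]
}}

```text
clock: 9.75
tcp_pos: [0.5365, 0.3807, 0.2034]
eef_rot: [[0.001, 1.0, 0.002], [1.0, -0.001, 0.001], [0.001, 0.002, -1.0]]
ft_force: [0.4, 0.2, -1.0]
width: 0.0923
grasp_force: 0.0
```

Emit:
{"method": "jog_arm", "body": {
  "rows": [1,-0.04,0.01,0,0,0,0,1,-0.08,0.02,0,0,0,0,1,-0.12,0.03,0,0,0,0,1,-0.16,0.04,0,0,0,0,1,-0.2,0.05,0,0,0,0,1,-0.24,0.06,0,0,0,0,1,-0.275,0.07,0,0,0,0,1,-0.298,0.076,0,0,0,0,1,-0.309,0.078,0,0,0,0,1,-0.309,0.078,0,0,0,0]
}}

```text
clock: 10.75
tcp_pos: [0.6143, 0.0699, 0.2008]
eef_rot: [[0.003, 1.0, 0.001], [1.0, -0.003, -0.0], [-0.0, 0.001, -1.0]]
ft_force: [0.4, 0.2, 0.1]
width: 0.093
grasp_force: 0.0
```

```bash
python3 - <<'E'
from h import *
np.set_printoptions(precision=4,suppress=True)
print(get_obs()["tcp_pos"])
r,P=shot("top");cv2.imwrite("pics/t2.png",r["pixels"][:,:,::-1])
L=optics.outline_of("yellow_bottle_mid","top");print(L and topface(P,L[0]["mask"]))
r,P=shot("wrist");
L=optics.outline_of("red_bottle_mid","wrist");print(L and topface(P,L[0]["mask"]));print(get_obs()["tcp_pos"])
E
```

```text
[0.6143 0.0699 0.2008]
(np.float64(0.11791217684064961), np.float64(0.11619335320492064), array([0.5386, 0.3785]), array([0.5386, 0.3793]), 0.016177814453840256, 227)
(np.float64(0.11955950424462668), np.float64(0.11869381361942903), array([0.6131, 0.0731]), array([0.6131, 0.0723]), 0.016084471717476845, 1456)
[0.6137 0.0734 0.2004]
```

View pics/t2.png

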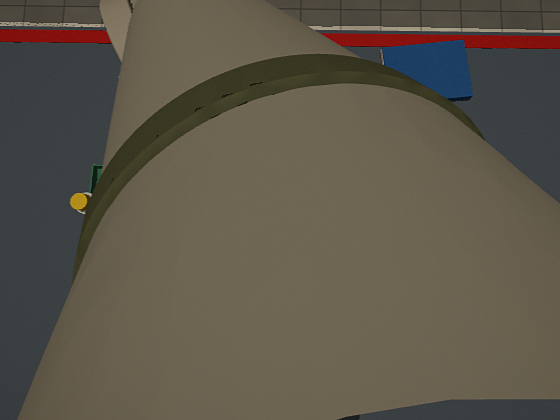

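The top view is mostly hidden by the arm. The yellow bottle stands upright at the tray's left side, around (79,202).

Emit:
{"method": "jog_arm", "body": {
  "rows": [1,-0.001,0,0.015,0,0,0,1,-0.001,0,0.035,0,0,0,1,-0.001,0,0.06,0,0,0,1,-0.001,0,0.085,0,0,0,1,-0.001,0,0.105,0,0,0,1,-0.001,0,0.12,0,0,0,1,-0.001,0,0.129,0,0,0,1,-0.001,0,0.132,0,0,0,0.6,-0.001,0,0.132,0,0,0,0.6,-0.001,0,0.132,0,0,0]
}}

```text
clock: 11.95
tcp_pos: [0.6145, 0.0705, 0.0688]
eef_rot: [[0.001, 1.0, 0.001], [1.0, -0.001, 0.0], [0.0, 0.001, -1.0]]
ft_force: [0.5, -0.5, -0.3]
width: 0.0814
grasp_force: 0.0
```

Emit:
{"method": "jog_arm", "body": {
  "rows": [0.55,0,0,0,0,0,0,0.3,0,0,0,0,0,0,0.1,0,0,0,0,0,0,0.1,0,0,0,0,0,0,0.1,0,0,0,0,0,0,0.1,0,0,0,0,0,0],
  "force": 25
}}

```text
clock: 12.55
tcp_pos: [0.6141, 0.0703, 0.0682]
eef_rot: [[0.001, 1.0, 0.0], [1.0, -0.001, -0.0], [-0.0, 0.0, -1.0]]
ft_force: [-1.0, -0.5, 0.9]
width: 0.0417
grasp_force: 25.0
```

Emit:
{"method": "jog_arm", "body": {
  "rows": [0.1,0,0,-0.006,0,0,0,0.1,0,0,-0.02,0,0,0,0.1,0,0,-0.045,0,0,0,0.1,0,0,-0.07,0,0,0,0.1,0,0,-0.09,0,0,0,0.1,0.01,-0.003,-0.098,0,0,0,0.1,0.03,-0.01,-0.1,0,0,0,0.1,0.06,-0.02,-0.1,0,0,0,0.1,0.09,-0.028,-0.1,0,0,0,0.1,0.12,-0.036,-0.1,0,0,0]
}}

```text
clock: 13.55
tcp_pos: [0.5771, 0.192, 0.1682]
eef_rot: [[0.001, 1.0, -0.0], [1.0, -0.001, 0.0], [0.0, -0.0, -1.0]]
ft_force: [0.6, -0.1, -1.0]
width: 0.0415
grasp_force: 25.0
```

Emit:
{"method": "jog_arm", "body": {
  "rows": [0.1,0.03,-0.01,0,0,0,0,0.1,0.06,-0.02,0,0,0,0,0.1,0.085,-0.03,0,0,0,0,0.1,0.105,-0.035,0,0,0,0,0.1,0.12,-0.038,0,0,0,0,0.1,0.13,-0.04,0,0,0,0,0.1,0.135,-0.041,0,0,0,0,0.1,0.135,-0.041,0,0,0,0,0.1,0.135,-0.041,0,0,0,0]
}}

```text
clock: 14.45
tcp_pos: [0.5376, 0.3243, 0.168]
eef_rot: [[0.002, 1.0, -0.0], [1.0, -0.002, -0.001], [-0.001, -0.0, -1.0]]
ft_force: [-0.3, 0.9, -1.8]
width: 0.042
grasp_force: 25.0
```

Emit:
{"method": "jog_arm", "body": {
  "rows": [0.1,0,0,0.01,0,0,0,0.1,0,0,0.03,0,0,0,0.1,0,0,0.055,0,0,0,0.1,0,0,0.075,0,0,0,0.1,0,0,0.088,0,0,0,0.1,0,0,0.095,0,0,0,0.1,0,0,0.098,0,0,0,0.1,0,0,0.1,0,0,0,0.1,0,0,0.102,0,0,0,0.1,0,0,0.102,0,0,0]
}}

```text
clock: 15.45
tcp_pos: [0.5375, 0.3255, 0.0665]
eef_rot: [[0.001, 1.0, 0.001], [1.0, -0.001, 0.0], [0.0, 0.001, -1.0]]
ft_force: [0.2, 0.1, -0.5]
width: 0.042
grasp_force: 25.0
```

Emit:
{"method": "jog_arm", "body": {
  "rows": [0.1,0,0,0.001,0,0,0,0.1,0,0,0.0015,0,0,0,0.6,0,0,0.001,0,0,0,0.8,0,0,0.001,0,0,0,0.9,0,0,0,0,0,0,0.9,0,0,-0.02,0,0,0,0.9,0,0,-0.045,0,0,0,0.9,0,0,-0.08,0,0,0,1,0,0,-0.11,0,0,0,1,0,0,-0.135,0,0,0]
}}

```text
clock: 16.45
tcp_pos: [0.5374, 0.3255, 0.203]
eef_rot: [[0.001, 1.0, 0.001], [1.0, -0.001, 0.001], [0.001, 0.001, -1.0]]
ft_force: [-0.0, -0.4, 0.7]
width: 0.0917
grasp_force: 0.0
```

Emit:
{"method": "jog_arm", "body": {
  "rows": [1,-0.045,0.01,0,0,0,0,1,-0.09,0.02,0,0,0,0,1,-0.135,0.03,0,0,0,0,1,-0.18,0.04,0,0,0,0,1,-0.225,0.05,0,0,0,0,1,-0.27,0.06,0,0,0,0,1,-0.31,0.07,0,0,0,0,1,-0.345,0.08,0,0,0,0,1,-0.3645,0.082,0,0,0,0,1,-0.3645,0.082,0,0,0,0]
}}

```text
clock: 17.45
tcp_pos: [0.619, -0.0434, 0.2008]
eef_rot: [[0.006, 1.0, -0.0], [1.0, -0.006, -0.002], [-0.002, -0.0, -1.0]]
ft_force: [0.1, -0.2, -0.4]
width: 0.0933
grasp_force: 0.0
```

```bash
python3 - <<'E'
from h import *
np.set_printoptions(precision=4,suppress=True)
r,P=shot("scene");cv2.imwrite("pics/s3.png",r["pixels"][:,:,::-1])
for t in ("yellow_bottle_mid","red_bottle_mid"):
    L=optics.outline_of(t,"scene");print(L and topface(P,L[0]["mask"]))
r,P=shot("wrist");
L=optics.outline_of("blue_bottle_mid","wrist");print(L and topface(P,L[0]["mask"]));print(get_obs()["tcp_pos"])
E
```

```text
(np.float64(0.11637825893734811), np.float64(0.11586699170774856), array([0.5383, 0.3778]), array([0.5383, 0.3801]), 0.015914341434836388, 77)
(np.float64(0.11672869049750728), np.float64(0.1159977041873892), array([0.5396, 0.3257]), array([0.5389, 0.3262]), 0.015989888459444046, 89)
(np.float64(0.11955883764394638), np.float64(0.11871519482046394), array([ 0.6183, -0.0379]), array([ 0.6183, -0.0385]), 0.01601720228791237, 1451)
[ 0.6188 -0.0373  0.2013]
```

View pics/s3.png

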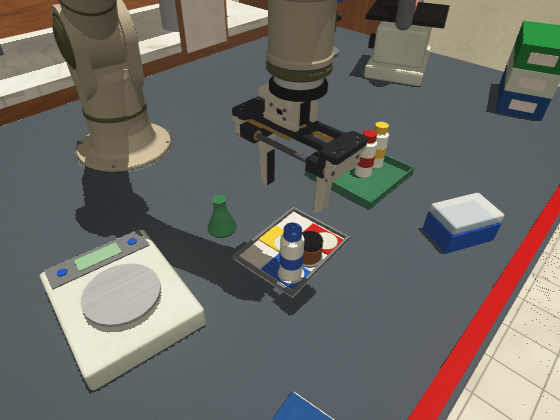

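The red and yellow bottles stand in the tray at about (366,155) and (381,145). The blue bottle, at (291,250), is the next pick, and the jar is at (311,247).

Emit:
{"method": "jog_arm", "body": {
  "rows": [1,0,0,0.015,0,0,0,1,0,0,0.035,0,0,0,1,0,0,0.06,0,0,0,1,0,0,0.085,0,0,0,1,0,0,0.105,0,0,0,1,0,0,0.12,0,0,0,1,0,0,0.129,0,0,0,1,0,0,0.133,0,0,0,0.6,0,0,0.133,0,0,0,0.6,0,0,0.133,0,0,0]
}}

```text
clock: 18.7
tcp_pos: [0.6194, -0.0391, 0.0688]
eef_rot: [[0.001, 1.0, 0.001], [1.0, -0.001, -0.0], [-0.0, 0.001, -1.0]]
ft_force: [-0.7, -0.9, -0.1]
width: 0.0812
grasp_force: 0.0
```

Emit:
{"method": "jog_arm", "body": {
  "rows": [0.55,0,0,0,0,0,0,0.3,0,0,0,0,0,0,0.1,0,0,0,0,0,0,0.1,0,0,0,0,0,0,0.1,0,0,0,0,0,0,0.1,0,0,0,0,0,0],
  "force": 25
}}

```text
clock: 19.3
tcp_pos: [0.619, -0.0392, 0.0682]
eef_rot: [[0.001, 1.0, -0.0], [1.0, -0.001, -0.0], [-0.0, -0.0, -1.0]]
ft_force: [-0.5, 1.0, 1.8]
width: 0.0418
grasp_force: 25.0
```

Emit:
{"method": "jog_arm", "body": {
  "rows": [0.1,0,0,-0.006,0,0,0,0.1,0,0,-0.02,0,0,0,0.1,0,0,-0.045,0,0,0,0.1,0,0,-0.07,0,0,0,0.1,0,0,-0.09,0,0,0,0.1,0.01,-0.003,-0.098,0,0,0,0.1,0.03,-0.01,-0.1,0,0,0,0.1,0.06,-0.02,-0.1,0,0,0,0.1,0.095,-0.028,-0.1,0,0,0,0.1,0.13,-0.036,-0.1,0,0,0]
}}

```text
clock: 20.3
tcp_pos: [0.582, 0.0925, 0.1682]
eef_rot: [[0.001, 1.0, -0.0], [1.0, -0.001, 0.0], [0.0, -0.0, -1.0]]
ft_force: [1.0, 1.0, -1.3]
width: 0.0421
grasp_force: 25.0
```

Emit:
{"method": "jog_arm", "body": {
  "rows": [0.1,0.035,-0.01,0,0,0,0,0.1,0.07,-0.02,0,0,0,0,0.1,0.105,-0.03,0,0,0,0,0.1,0.135,-0.038,0,0,0,0,0.1,0.16,-0.042,0,0,0,0,0.1,0.173,-0.044,0,0,0,0,0.1,0.179,-0.045,0,0,0,0,0.1,0.179,-0.045,0,0,0,0,0.1,0.179,-0.045,0,0,0,0]
}}

```text
clock: 21.2
tcp_pos: [0.5385, 0.2683, 0.1679]
eef_rot: [[0.002, 1.0, -0.0], [1.0, -0.002, -0.001], [-0.001, -0.0, -1.0]]
ft_force: [0.2, -0.1, -2.4]
width: 0.0414
grasp_force: 25.0
```

Emit:
{"method": "jog_arm", "body": {
  "rows": [0.1,0,0,0.01,0,0,0,0.1,0,0,0.03,0,0,0,0.1,0,0,0.055,0,0,0,0.1,0,0,0.075,0,0,0,0.1,0,0,0.088,0,0,0,0.1,0,0,0.095,0,0,0,0.1,0,0,0.098,0,0,0,0.1,0,0,0.1,0,0,0,0.1,0,0,0.1025,0,0,0,0.1,0,0,0.1025,0,0,0]
}}

```text
clock: 22.2
tcp_pos: [0.5383, 0.27, 0.0659]
eef_rot: [[0.001, 1.0, 0.001], [1.0, -0.001, 0.0], [0.0, 0.001, -1.0]]
ft_force: [-0.5, -0.3, -1.0]
width: 0.0415
grasp_force: 25.0
```

Emit:
{"method": "jog_arm", "body": {
  "rows": [0.1,0,0,0.001,0,0,0,0.6,0,0,0.0005,0,0,0,0.8,0,0,0.0005,0,0,0,0.9,0,0,0,0,0,0,0.9,0,0,-0.02,0,0,0,0.9,0,0,-0.045,0,0,0,0.9,0,0,-0.08,0,0,0,1,0,0,-0.115,0,0,0,1,0,0,-0.14,0,0,0,1,0,0,-0.15,0,0,0]
}}

```text
clock: 23.2
tcp_pos: [0.539, 0.2703, 0.2182]
eef_rot: [[0.001, 1.0, 0.003], [1.0, -0.001, 0.002], [0.002, 0.003, -1.0]]
ft_force: [-0.1, -0.4, -0.2]
width: 0.0931
grasp_force: 0.0
```

Emit:
{"method": "jog_arm", "body": {
  "rows": [1,-0.026,0.008,0,0,0,7.5,1,-0.052,0.016,0,0,0,15,1,-0.078,0.024,0,0,0,22.5,1,-0.104,0.032,0,0,0,30,1,-0.13,0.04,0,0,0,37.5,1,-0.156,0.048,0,0,0,45,1,-0.182,0.056,0,0,0,52.5,1,-0.208,0.064,0,0,0,60,1,-0.234,0.072,0,0,0,67.5,1,-0.2525,0.079,0,0,0,75]
}}

```text
clock: 24.2
tcp_pos: [0.6168, 0.015, 0.2146]
eef_rot: [[0.968, 0.251, -0.001], [0.251, -0.968, -0.001], [-0.002, 0.001, -1.0]]
ft_force: [-0.1, -0.4, -0.4]
width: 0.093
grasp_force: 0.0
```

Emit:
{"method": "jog_arm", "body": {
  "rows": [1,0,0,0,0,0,7.5,1,0,0,0,0,0,15,1,0,0,0,0,0,15,1,0,0,0,0,0,15]
}}

```text
clock: 24.6
tcp_pos: [0.6167, 0.0176, 0.2149]
eef_rot: [[1.0, 0.004, -0.001], [0.004, -1.0, -0.001], [-0.001, 0.001, -1.0]]
ft_force: [-0.3, 0.5, -0.8]
width: 0.0931
grasp_force: 0.0
```

```bash
python3 - <<'E'
from h import *
np.set_printoptions(precision=4,suppress=True)
r,P=shot("wrist");print(get_obs()["tcp_pos"],get_obs()["q"]);cv2.imwrite("pics/w4.png",r["pixels"][:,:,::-1])
L=optics.outline_of("jar_mid","wrist");print(L and topface(P,L[0]["mask"]))
for t in("mat_blue","mat_red","mat_yellow"):
    L=optics.outline_of(t,"wrist");print(t,L and (L[0]["score"],rect(P,L[0]["mask"])))
r,P=shot("scene")
for t in("mat_blue","mat_red","mat_yellow"):
    L=optics.outline_of(t,"scene");print(t,L and (L[0]["score"],rect(P,L[0]["mask"])))
for t in ("yellow_bottle_mid","red_bottle_mid","blue_bottle_mid"):
    L=optics.outline_of(t,"scene");print(L and topface(P,L[0]["mask"]))
E
```

```text
[0.6167 0.0176 0.2151] [-11.3268  27.6962   6.4426 107.2887  -4.1903  45.2932 -92.4759]
(np.float64(0.052947230279543234), np.float64(0.051820840284091285), array([0.6172, 0.0181]), array([0.6166, 0.0181]), 0.02352292276918888, 1883)
mat_blue (0.76, (((0.6081360578536987, -0.04006743058562279), (0.07732505351305008, 0.05471731349825859), 3.152595043182373), np.float64(0.00707801907270289)))
mat_red (0.73, (((0.6022632122039795, 0.07143929600715637), (0.07951939105987549, 0.06099185347557068), 0.3485462963581085), np.float64(0.006959135154195495)))
mat_yellow (0.71, (((0.5550999641418457, 0.013235148042440414), (0.08890869468450546, 0.0544121190905571), 2.616604804992676), np.float64(0.007148382490859834)))
mat_blue (0.9, (((0.6091060042381287, -0.03952477127313614), (0.07524413615465164, 0.05614504590630531), 3.244408369064331), np.float64(0.0076227041543457386)))
mat_red []
mat_yellow (0.89, (((0.5506865382194519, 0.01317528635263443), (0.07892895489931107, 0.05475417152047157), 2.7379164695739746), np.float64(0.007635132653807997)))
(np.float64(0.11659525417986671), np.float64(0.11608518439991292), array([0.5391, 0.3768]), array([0.5383, 0.3792]), 0.016629748046398163, 78)
(np.float64(0.11655333079728658), np.float64(0.11603456977884807), array([0.5398, 0.3249]), array([0.5374, 0.3258]), 0.016568923369050026, 83)
(np.float64(0.1161317960771222), np.float64(0.11596575533209541), array([0.5412, 0.2679]), array([0.5392, 0.2709]), 0.01718464121222496, 91)
```

View pics/w4.png

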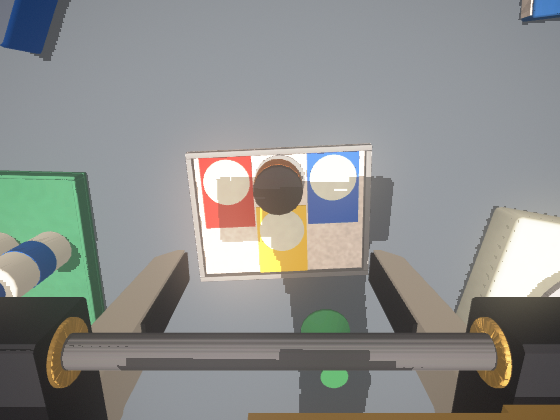

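The rack now holds only the jar, at (278,187). All the white standing discs are visible: red (227,182), blue (333,177) and yellow (282,230). There is room for the fingers on both sides of the jar.

Emit:
{"method": "jog_arm", "body": {
  "rows": [1,0,0,0.02,0,0,0,1,0,0,0.05,0,0,0,1,0,0,0.085,0,0,0,1,0,0,0.12,0,0,0,1,0,0,0.145,0,0,0,1,0,0,0.165,0,0,0,1,0,0,0.178,0,0,0,1,0,0,0.185,0,0,0,1,0,0,0.188,0,0,0,0.7,0,0,0.189,0,0,0]
}}

```text
clock: 26.2
tcp_pos: [0.6173, 0.0173, 0.027]
eef_rot: [[1.0, -0.001, 0.001], [-0.001, -1.0, 0.0], [0.001, -0.0, -1.0]]
ft_force: [0.6, 0.8, -0.1]
width: 0.0885
grasp_force: 0.0
```

Emit:
{"method": "jog_arm", "body": {
  "rows": [0.6,0,0,0,0,0,0,0.4,0,0,0,0,0,0,0.2,0,0,0,0,0,0,0.1,0,0,0,0,0,0,0.1,0,0,0,0,0,0,0.1,0,0,0,0,0,0],
  "force": 20
}}

```text
clock: 26.8
tcp_pos: [0.6171, 0.0174, 0.0268]
eef_rot: [[1.0, -0.001, 0.0], [-0.001, -1.0, 0.0], [0.0, -0.0, -1.0]]
ft_force: [-0.4, -0.8, 2.4]
width: 0.0478
grasp_force: 20.0
```

Emit:
{"method": "jog_arm", "body": {
  "rows": [0.1,0,0,-0.006,0,0,0,0.1,0,0,-0.02,0,0,0,0.1,0,0,-0.045,0,0,0,0.1,0,0,-0.075,0,0,0,0.1,-0.004,0.01,-0.1,0,0,0,0.1,-0.012,0.03,-0.115,0,0,0,0.1,-0.025,0.06,-0.12,0,0,0,0.1,-0.038,0.09,-0.12,0,0,0,0.1,-0.05,0.12,-0.12,0,0,0,0.1,-0.064,0.15,-0.12,0,0,0]
}}

```text
clock: 27.8
tcp_pos: [0.5525, -0.1338, 0.1478]
eef_rot: [[1.0, -0.001, 0.001], [-0.001, -1.0, -0.0], [0.001, 0.0, -1.0]]
ft_force: [0.1, 0.0, -0.1]
width: 0.0471
grasp_force: 20.0
```

Emit:
{"method": "jog_arm", "body": {
  "rows": [0.1,-0.013,0.03,0,0,0,0,0.1,-0.026,0.06,0,0,0,0,0.1,-0.039,0.09,0,0,0,0,0.1,-0.052,0.12,0,0,0,0,0.1,-0.06,0.14,0,0,0,0,0.1,-0.065,0.153,0,0,0,0,0.1,-0.0675,0.1605,0,0,0,0,0.1,-0.0675,0.1605,0,0,0,0,0.1,-0.0675,0.1605,0,0,0,0]
}}

```text
clock: 28.7
tcp_pos: [0.4859, -0.292, 0.1467]
eef_rot: [[1.0, 0.001, 0.0], [0.001, -1.0, 0.001], [0.0, -0.001, -1.0]]
ft_force: [-0.5, 0.2, -2.0]
width: 0.0481
grasp_force: 20.0
```

```bash
python3 - <<'E'
from h import *
np.set_printoptions(precision=4,suppress=True)
print(get_obs()["tcp_pos"])
r,P=shot("wrist");o=get_obs();print(o["tcp_pos"],o["width"]);cv2.imwrite("pics/w5.png",r["pixels"][:,:,::-1])
q=P.reshape(-1,3);q=q[(abs(q[:,2]-.0705)<.004)];print(len(q),q[:,:2].min(0),q[:,:2].max(0))
E
```

```text
[ 0.4859 -0.292   0.1467]
[ 0.4859 -0.2918  0.1466] 0.04767380930715919
13853 [ 0.4574 -0.3522] [ 0.5433 -0.2334]
```

View pics/w5.png

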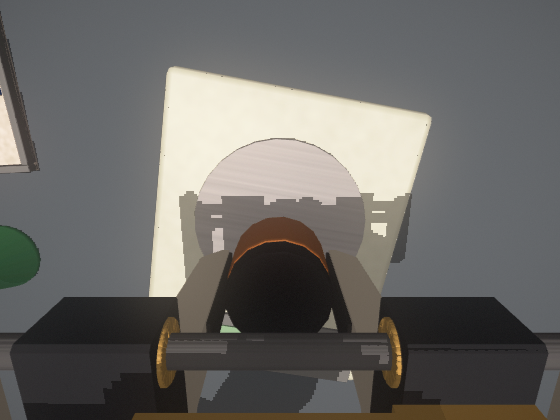

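The jar is held upright above the pan, seen at (280,280). The pan's far edge is at row 138, which puts the jar within 2 mm of the pan centre.

Emit:
{"method": "jog_arm", "body": {
  "rows": [0.1,-0.001,0.001,0.006,0,0,0,0.1,-0.001,0.001,0.016,0,0,0,0.1,-0.001,0.001,0.028,0,0,0,0.1,-0.001,0.001,0.038,0,0,0,0.1,-0.001,0.001,0.046,0,0,0,0.1,-0.001,0.001,0.051,0,0,0,0.1,-0.001,0.001,0.054,0,0,0,0.1,-0.001,0.001,0.0555,0,0,0,0.1,-0.001,0.001,0.056,0,0,0,0.1,-0.001,0.001,0.056,0,0,0]
}}

```text
clock: 29.75
tcp_pos: [0.4844, -0.2942, 0.0909]
eef_rot: [[1.0, -0.001, 0.0], [-0.001, -1.0, -0.0], [0.0, 0.0, -1.0]]
ft_force: [-0.0, -0.1, -1.1]
width: 0.0474
grasp_force: 20.0
```

Emit:
{"method": "jog_arm", "body": {
  "rows": [0.1,0,0.0,0.0005,0,0,0,0.1,0,0,0.001,0,0,0,0.55,0,0,0.0005,0,0,0,0.65,0,0,0.0005,0,0,0,0.8,0,0,0,0,0,0,0.85,0,0,-0.01,0,0,0,0.9,0,0,-0.035,0,0,0,1,0,0,-0.07,0,0,0,1,0,0,-0.105,0,0,0,1,0,0,-0.125,0,0,0]
}}

```text
clock: 30.75
tcp_pos: [0.4849, -0.2946, 0.219]
eef_rot: [[1.0, -0.001, 0.003], [-0.001, -1.0, -0.001], [0.003, 0.001, -1.0]]
ft_force: [-0.3, -0.5, -0.5]
width: 0.0927
grasp_force: 0.0
```

Emit:
{"method": "jog_arm", "body": {
  "rows": [1,0.003,-0.03,0,0,0,-8,1,0.006,-0.065,0,0,0,-16,1,0.01,-0.1,0,0,0,-24,1,0.014,-0.14,0,0,0,-32,1,0.018,-0.18,0,0,0,-40,1,0.022,-0.22,0,0,0,-48,1,0.026,-0.26,0,0,0,-56,1,0.03,-0.3,0,0,0,-64,1,0.034,-0.34,0,0,0,-72,1,0.038,-0.38,0,0,0,-80]
}}

```text
clock: 31.75
tcp_pos: [0.5226, 0.0873, 0.2165]
eef_rot: [[0.169, 0.986, 0.001], [0.986, -0.169, -0.001], [-0.0, 0.001, -1.0]]
ft_force: [0.4, -0.7, -0.4]
width: 0.0933
grasp_force: 0.0
```

```bash
python3 - <<'E'
from h import *
np.set_printoptions(precision=4,suppress=True)
o=get_obs();print(o["tcp_pos"],o["eef_rot"],o["q"])
for c in("scene","top"):
    r,P=shot(c);cv2.imwrite(f"pics/{c}6.png",r["pixels"][:,:,::-1])
    for t in ("jar_mid","yellow_bottle_mid","red_bottle_mid","blue_bottle_mid"):
        L=optics.outline_of(t,c);print(c,t,L and topface(P,L[0]["mask"]))
    for t in("mat_blue","mat_red","mat_yellow"):
        L=optics.outline_of(t,c);print(t,L and (L[0]["score"],rect(P,L[0]["mask"])))
E
```

```text
[0.5226 0.0873 0.2165] [[ 0.1691  0.9856  0.0011]
 [ 0.9856 -0.1691 -0.0005]
 [-0.0003  0.0012 -1.    ]] [ -0.5711  22.889  -20.3548 116.8987  11.7242  42.0573 -37.9287]
scene jar_mid (np.float64(0.11670064627046019), np.float64(0.11556412262189825), array([ 0.4869, -0.2944]), array([ 0.4853, -0.2939]), 0.023891394957900047, 615)
scene yellow_bottle_mid (np.float64(0.11635787739649604), np.float64(0.11584597585255538), array([0.5394, 0.3771]), array([0.5413, 0.3634]), 0.03218184411525726, 82)
scene red_bottle_mid (np.float64(0.11670732596097212), np.float64(0.11642444905419091), array([0.54  , 0.3247]), array([0.5383, 0.328 ]), 0.016536753624677658, 82)
scene blue_bottle_mid (np.float64(0.11632381982387258), np.float64(0.11597084587690676), array([0.5415, 0.2679]), array([0.5399, 0.2701]), 0.016230765730142593, 100)
mat_blue (0.6, (((0.6069125533103943, -0.03866838663816452), (0.08053018152713776, 0.05740387737751007), 2.1166775226593018), np.float64(0.007575986191712514)))
mat_red (0.62, (((0.6044729351997375, 0.07337284833192825), (0.0781317949295044, 0.06147550791501999), 2.298375
[... 224 characters left out ...]
np.float64(0.11690189215602483), np.float64(0.11518521187607533), array([ 0.4863, -0.2943]), array([ 0.487 , -0.2951]), 0.023468371480703354, 510)
top yellow_bottle_mid []
top red_bottle_mid []
top blue_bottle_mid []
mat_blue (0.89, (((0.610916018486023, -0.040904924273490906), (0.07760587334632874, 0.05055201053619385), 1.062683343887329), np.float64(0.007579436303182252)))
mat_red (0.73, (((0.5603206157684326, 0.04808364808559418), (0.16829176247119904, 0.03915214166045189), 12.452445983886719), np.float64(0.007565105774037906)))
mat_yellow (0.57, (((0.5526437163352966, 0.01170278899371624), (0.07702791690826416, 0.05385836213827133), 3.4488987922668457), np.float64(0.007519680243768145)))
```

```bash
cat >> h.py <<'E'
def disc(r,P,c0,a=np.radians(2.8)):
    s=cv2.cvtColor(r["pixels"],cv2.COLOR_RGB2HSV)[:,:,1]
    d=P[...,:2]-c0;Rm=np.array([[np.cos(a),-np.sin(a)],[np.sin(a),np.cos(a)]]);l=d@Rm
    near=(abs(l)<.0255).all(-1)&(abs(P[...,2]-.0075)<.004)
    if near.sum()<50:return None
    t=cv2.threshold(s[near][:,None],0,255,cv2.THRESH_OTSU)[0]
    m=(near&(s<=t)).astype(np.uint8);n,lab,st,_=cv2.connectedComponentsWithStats(m)
    if n<2:return None
    m=lab==1+st[1:,4].argmax();q=P[m][:,:2]
    (h,w,ang)=cv2.minAreaRect(q.astype(np.float32));c,rad=cv2.minEnclosingCircle(q.astype(np.float32))
    return t,len(q),"mean",q.mean(0),"circ",np.array(c),rad
C0={"blue":(.6197,-.039),"red":(.6147,.0717),"yellow":(.5622,.0135)}
E
python3 - <<'E'
from h import *
np.set_printoptions(precision=4,suppress=True)
for c in("scene","wrist","top"):
    r,P=shot(c)
    for k,v in C0.items(): print(c,k,disc(r,P,np.array(v)))
    if c=="wrist":cv2.imwrite("pics/w7.png",r["pixels"][:,:,::-1])
E
```

```text
scene blue (91.0, 430, 'mean', array([ 0.6212, -0.0391]), 'circ', array([ 0.6211, -0.0379]), 0.025904450565576553)
scene red (104.0, 325, 'mean', array([0.6156, 0.0728]), 'circ', array([0.616 , 0.0726]), 0.025597063824534416)
scene yellow (92.0, 325, 'mean', array([0.5629, 0.0137]), 'circ', array([0.5618, 0.014 ]), 0.025219427421689034)
wrist blue (65.0, 195, 'mean', array([ 0.6011, -0.038 ]), 'circ', array([ 0.6066, -0.0393]), 0.020492255687713623)
wrist red (74.0, 1683, 'mean', array([0.6143, 0.0725]), 'circ', array([0.6143, 0.0718]), 0.024930782616138458)
wrist yellow (76.0, 1427, 'mean', array([0.5613, 0.0136]), 'circ', array([0.5612, 0.0131]), 0.024751314893364906)
top blue (119.0, 425, 'mean', array([ 0.6222, -0.0398]), 'circ', array([ 0.6226, -0.0404]), 0.025597650557756424)
top red (115.0, 278, 'mean', array([0.6161, 0.0651]), 'circ', array([0.6169, 0.0688]), 0.023870179429650307)
top yellow (114.0, 422, 'mean', array([0.5641, 0.013 ]), 'circ', array([0.5641, 0.0131]), 0.02469910867512226)
```

View pics/w7.png

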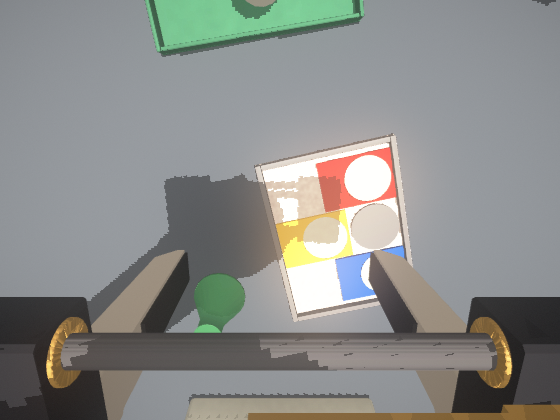

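Red disc is at (367,178), yellow at (325,237), and blue is partly hidden by a finger. Merging the cameras gives tool targets of blue (0.6203,-0.039), red (0.615,0.0722) and yellow (0.5621,0.0136).

Emit:
{"method": "jog_arm", "body": {
  "rows": [1,0.03,-0.002,0,0,0,-3,1,0.06,-0.005,0,0,0,-6,1,0.095,-0.008,0,0,0,-9,1,0.13,-0.011,0,0,0,-9.7,1,0.155,-0.013,0,0,0,-9.7,1,0.172,-0.014,0,0,0,-9.7,1,0.181,-0.015,0,0,0,-9.7,1,0.183,-0.015,0,0,0,-9.7,1,0.183,-0.015,0,0,0,-9.7]
}}

```text
clock: 33.6
tcp_pos: [0.5398, 0.2677, 0.2154]
eef_rot: [[0.007, 1.0, -0.0], [1.0, -0.007, -0.001], [-0.001, -0.0, -1.0]]
ft_force: [0.9, 0.3, 0.5]
width: 0.0926
grasp_force: 0.0
```

```bash
python3 - <<'E'
from h import *
np.set_printoptions(precision=4,suppress=True)
r,P=shot("wrist");o=get_obs();print(o["tcp_pos"],o["eef_rot"][:,0])
for t in ("yellow_bottle_mid","red_bottle_mid","blue_bottle_mid"):
    L=optics.outline_of(t,"wrist");print(t,L and topface(P,L[0]["mask"]))
E
```

```text
[0.5398 0.2673 0.2155] [ 0.0073  1.     -0.001 ]
yellow_bottle_mid (np.float64(0.11667976382813577), np.float64(0.11558583089942262), array([0.5359, 0.3808]), array([0.5359, 0.3809]), 0.016038116067647934, 1884)
red_bottle_mid (np.float64(0.008211377302452413), np.float64(0.007018771956405934), array([0.603 , 0.0901]), array([0.602 , 0.0894]), 0.03917970508337021, 956)
blue_bottle_mid (np.float64(0.11657723124553106), np.float64(0.11572201773858695), array([0.5378, 0.2713]), array([0.5377, 0.2705]), 0.016049643978476524, 1288)
```

Emit:
{"method": "jog_arm", "body": {
  "rows": [1,0.002,-0.001,0.02,0,0,0,1,0.002,-0.001,0.045,0,0,0,1,0.002,-0.001,0.075,0,0,0,1,0.002,-0.001,0.1,0,0,0,1,0.002,-0.001,0.12,0,0,0,1,0.002,-0.001,0.135,0,0,0,1,0.002,-0.001,0.145,0,0,0,1,0.002,-0.001,0.15,0,0,0,0.6,0.002,-0.001,0.15,0,0,0,0.6,0.002,-0.001,0.15,0,0,0]
}}

```text
clock: 34.8
tcp_pos: [0.539, 0.2709, 0.0662]
eef_rot: [[0.006, 1.0, 0.001], [1.0, -0.006, 0.0], [0.0, 0.001, -1.0]]
ft_force: [-0.2, -0.3, 0.6]
width: 0.0816
grasp_force: 0.0
```

Emit:
{"method": "jog_arm", "body": {
  "rows": [0.55,0,0,0,0,0,0,0.3,0,0,0,0,0,0,0.1,0,0,0,0,0,0,0.1,0,0,0,0,0,0,0.1,0,0,0,0,0,0,0.1,0,0,0,0,0,0],
  "force": 25
}}

```text
clock: 35.4
tcp_pos: [0.5387, 0.2707, 0.0657]
eef_rot: [[0.006, 1.0, 0.0], [1.0, -0.006, -0.0], [-0.0, 0.0, -1.0]]
ft_force: [0.2, -0.3, 0.2]
width: 0.0417
grasp_force: 25.0
```

Emit:
{"method": "jog_arm", "body": {
  "rows": [0.1,0,0,-0.006,0,0,0,0.1,0,0,-0.02,0,0,0,0.1,0,0,-0.045,0,0,0,0.1,0,0,-0.07,0,0,0,0.1,0,0,-0.09,0,0,0,0.1,-0.01,0.003,-0.098,0,0,0,0.1,-0.03,0.01,-0.1,0,0,0,0.1,-0.06,0.02,-0.1,0,0,0,0.1,-0.095,0.028,-0.1,0,0,0,0.1,-0.13,0.036,-0.1,0,0,0]
}}

```text
clock: 36.4
tcp_pos: [0.574, 0.1383, 0.1656]
eef_rot: [[0.006, 1.0, -0.0], [1.0, -0.006, -0.001], [-0.001, -0.0, -1.0]]
ft_force: [0.2, -0.4, -1.1]
width: 0.0418
grasp_force: 25.0
```

Emit:
{"method": "jog_arm", "body": {
  "rows": [0.1,-0.035,0.01,0,0,0,0,0.1,-0.07,0.02,0,0,0,0,0.1,-0.105,0.03,0,0,0,0,0.1,-0.135,0.038,0,0,0,0,0.1,-0.16,0.043,0,0,0,0,0.1,-0.173,0.046,0,0,0,0,0.1,-0.179,0.0475,0,0,0,0,0.1,-0.179,0.0475,0,0,0,0,0.1,-0.179,0.0475,0,0,0,0]
}}

```text
clock: 37.3
tcp_pos: [0.6201, -0.0373, 0.1656]
eef_rot: [[0.004, 1.0, -0.0], [1.0, -0.004, 0.001], [0.001, -0.0, -1.0]]
ft_force: [0.6, -0.1, -2.3]
width: 0.0419
grasp_force: 25.0
```

Emit:
{"method": "jog_arm", "body": {
  "rows": [0.1,0,0,0.01,0,0,0,0.1,0,0,0.03,0,0,0,0.1,0,0,0.05,0,0,0,0.1,0,0,0.07,0,0,0,0.1,0,0,0.082,0,0,0,0.1,0,0,0.088,0,0,0,0.1,0,0,0.09,0,0,0,0.1,0,0,0.09,0,0,0,0.1,0,0,0.09,0,0,0]
}}

```text
clock: 38.2
tcp_pos: [0.6208, -0.0387, 0.0763]
eef_rot: [[0.006, 1.0, 0.001], [1.0, -0.006, 0.0], [0.0, 0.001, -1.0]]
ft_force: [0.2, -0.3, -1.8]
width: 0.0415
grasp_force: 25.0
```

Emit:
{"method": "jog_arm", "body": {
  "rows": [0.1,0,0,0.003,0,0,0,0.1,0,0,0.006,0,0,0,0.1,0,0,0.0075,0,0,0,0.1,0,0,0.0078,0,0,0,0.1,0,0,0.0078,0,0,0]
}}

```text
clock: 38.7
tcp_pos: [0.6204, -0.0389, 0.0686]
eef_rot: [[0.006, 1.0, 0.0], [1.0, -0.006, -0.0], [-0.0, 0.0, -1.0]]
ft_force: [-2.0, -0.0, 7.8]
width: 0.0417
grasp_force: 25.0
```

Emit:
{"method": "jog_arm", "body": {
  "rows": [0.55,0,0,0,0,0,0,0.6,0,0,0,0,0,0,0.7,0,0,0,0,0,0,0.8,0,0,0,0,0,0,0.9,0,0,-0.005,0,0,0,0.9,0,0,-0.02,0,0,0,0.9,0,0,-0.045,0,0,0,0.9,0,0,-0.08,0,0,0,1,0,0,-0.11,0,0,0,1,0,0,-0.135,0,0,0]
}}

```text
clock: 39.7
tcp_pos: [0.6207, -0.0387, 0.2059]
eef_rot: [[0.006, 1.0, 0.002], [1.0, -0.006, 0.0], [0.0, 0.002, -1.0]]
ft_force: [0.9, 0.7, -1.0]
width: 0.0919
grasp_force: 0.0
```

Emit:
{"method": "jog_arm", "body": {
  "rows": [1,0.045,-0.01,0,0,0,0,1,0.09,-0.02,0,0,0,0,1,0.135,-0.03,0,0,0,0,1,0.18,-0.04,0,0,0,0,1,0.225,-0.05,0,0,0,0,1,0.27,-0.06,0,0,0,0,1,0.31,-0.07,0,0,0,0,1,0.345,-0.08,0,0,0,0,1,0.364,-0.085,0,0,0,0,1,0.364,-0.085,0,0,0,0]
}}

```text
clock: 40.7
tcp_pos: [0.5359, 0.3297, 0.2042]
eef_rot: [[0.001, 1.0, 0.0], [1.0, -0.001, 0.003], [0.003, 0.0, -1.0]]
ft_force: [-1.0, -0.1, 0.4]
width: 0.0929
grasp_force: 0.0
```

```bash
python3 - <<'E'
from h import *
np.set_printoptions(precision=4,suppress=True)
r,P=shot("scene");cv2.imwrite("pics/s8.png",r["pixels"][:,:,::-1])
for t in ("yellow_bottle_mid","red_bottle_mid","blue_bottle_mid","jar_mid"):
    L=optics.outline_of(t,"scene");print(t,L and topface(P,L[0]["mask"]))
r,P=shot("wrist");o=get_obs();print(o["tcp_pos"],o["eef_rot"][:,0])
for t in ("yellow_bottle_mid","red_bottle_mid"):
    L=optics.outline_of(t,"wrist");print(t,L and topface(P,L[0]["mask"]))
E
```

```text
yellow_bottle_mid (np.float64(0.11665427595202829), np.float64(0.11616640951311466), array([0.5396, 0.378 ]), array([0.5375, 0.3799]), 0.016038574278354645, 74)
red_bottle_mid (np.float64(0.11609711649048271), np.float64(0.11602917506478083), array([0.5394, 0.3248]), array([0.5396, 0.3266]), 0.016660001128911972, 93)
blue_bottle_mid (np.float64(0.11967858032764561), np.float64(0.1192272570289373), array([ 0.6221, -0.0401]), array([ 0.6215, -0.039 ]), 0.016695119440555573, 212)
jar_mid (np.float64(0.11674176909526163), np.float64(0.11562591211753648), array([ 0.4877, -0.294 ]), array([ 0.4861, -0.2938]), 0.0234051626175642, 585)
[0.5382 0.324  0.203 ] [ 0.0082  1.     -0.0006]
yellow_bottle_mid (np.float64(0.11661628742232508), np.float64(0.11563885314725486), array([0.5359, 0.3812]), array([0.5359, 0.3808]), 0.01592029444873333, 1683)
red_bottle_mid (np.float64(0.11654186858088883), np.float64(0.11566051993026953), array([0.5366, 0.3283]), array([0.5366, 0.3277]), 0.015858689323067665, 1412)
```

Emit:
{"method": "jog_arm", "body": {
  "rows": [1,0.001,0,0.02,0,0,0,1,0.001,0,0.045,0,0,0,1,0.001,0,0.07,0,0,0,1,0.001,0,0.09,0,0,0,1,0.001,0,0.11,0,0,0,1,0.001,0,0.125,0,0,0,1,0.001,0,0.134,0,0,0,1,0.001,0,0.138,0,0,0,0.6,0.001,0,0.138,0,0,0,0.6,0.001,0,0.138,0,0,0]
}}

```text
clock: 42.1
tcp_pos: [0.5379, 0.3269, 0.0655]
eef_rot: [[0.006, 1.0, 0.001], [1.0, -0.006, 0.0], [0.0, 0.001, -1.0]]
ft_force: [-0.2, 0.2, 1.0]
width: 0.0815
grasp_force: 0.0
```

Emit:
{"method": "jog_arm", "body": {
  "rows": [0.55,0,0,0,0,0,0,0.3,0,0,0,0,0,0,0.1,0,0,0,0,0,0,0.1,0,0,0,0,0,0,0.1,0,0,0,0,0,0,0.1,0,0,0,0,0,0],
  "force": 25
}}

```text
clock: 42.7
tcp_pos: [0.5376, 0.3267, 0.0649]
eef_rot: [[0.006, 1.0, 0.0], [1.0, -0.006, -0.0], [-0.0, 0.0, -1.0]]
ft_force: [0.5, -0.5, 0.9]
width: 0.0414
grasp_force: 25.0
```

Emit:
{"method": "jog_arm", "body": {
  "rows": [0.1,0,0,-0.006,0,0,0,0.1,0,0,-0.02,0,0,0,0.1,0,0,-0.045,0,0,0,0.1,0,0,-0.07,0,0,0,0.1,0,0,-0.09,0,0,0,0.1,-0.01,0.003,-0.098,0,0,0,0.1,-0.03,0.01,-0.1,0,0,0,0.1,-0.06,0.02,-0.1,0,0,0,0.1,-0.095,0.03,-0.1,0,0,0,0.1,-0.13,0.04,-0.1,0,0,0]
}}

```text
clock: 43.7
tcp_pos: [0.5768, 0.1943, 0.1648]
eef_rot: [[0.006, 1.0, -0.0], [1.0, -0.006, -0.001], [-0.001, -0.0, -1.0]]
ft_force: [1.3, 0.3, -1.6]
width: 0.0418
grasp_force: 25.0
```

Emit:
{"method": "jog_arm", "body": {
  "rows": [0.1,-0.03,0.01,0,0,0,0,0.1,-0.06,0.02,0,0,0,0,0.1,-0.085,0.028,0,0,0,0,0.1,-0.105,0.034,0,0,0,0,0.1,-0.117,0.037,0,0,0,0,0.1,-0.122,0.039,0,0,0,0,0.1,-0.1235,0.039,0,0,0,0,0.1,-0.1235,0.039,0,0,0,0]
}}

```text
clock: 44.5
tcp_pos: [0.6147, 0.0736, 0.1648]
eef_rot: [[0.005, 1.0, -0.0], [1.0, -0.005, 0.0], [0.0, -0.0, -1.0]]
ft_force: [-0.1, -0.1, -1.3]
width: 0.0419
grasp_force: 25.0
```

Emit:
{"method": "jog_arm", "body": {
  "rows": [0.1,0,0,0.01,0,0,0,0.1,0,0,0.03,0,0,0,0.1,0,0,0.05,0,0,0,0.1,0,0,0.07,0,0,0,0.1,0,0,0.082,0,0,0,0.1,0,0,0.088,0,0,0,0.1,0,0,0.09,0,0,0,0.1,0,0,0.09,0,0,0,0.1,0,0,0.09,0,0,0]
}}

```text
clock: 45.4
tcp_pos: [0.6155, 0.0729, 0.0755]
eef_rot: [[0.006, 1.0, 0.001], [1.0, -0.006, 0.0], [0.0, 0.001, -1.0]]
ft_force: [-0.4, -0.3, -1.9]
width: 0.0417
grasp_force: 25.0
```

Emit:
{"method": "jog_arm", "body": {
  "rows": [0.1,0,0,0.003,0,0,0,0.1,0,0,0.006,0,0,0,0.1,0,0,0.0072,0,0,0,0.1,0,0,0.0074,0,0,0,0.1,0,0,0.0074,0,0,0]
}}

```text
clock: 45.9
tcp_pos: [0.615, 0.0727, 0.0678]
eef_rot: [[0.006, 1.0, 0.0], [1.0, -0.006, -0.0], [-0.0, 0.0, -1.0]]
ft_force: [-1.4, -1.0, 3.2]
width: 0.0416
grasp_force: 25.0
```

Emit:
{"method": "jog_arm", "body": {
  "rows": [0.55,0,0,0,0,0,0,0.6,0,0,0,0,0,0,0.7,0,0,0,0,0,0,0.8,0,0,0,0,0,0,0.9,0,0,-0.005,0,0,0,0.9,0,0,-0.02,0,0,0,0.9,0,0,-0.045,0,0,0,0.9,0,0,-0.08,0,0,0,1,0,0,-0.11,0,0,0,1,0,0,-0.135,0,0,0]
}}

```text
clock: 46.9
tcp_pos: [0.6153, 0.0729, 0.2055]
eef_rot: [[0.006, 1.0, 0.002], [1.0, -0.006, 0.0], [0.0, 0.002, -1.0]]
ft_force: [0.4, -0.7, 0.4]
width: 0.092
grasp_force: 0.0
```

Emit:
{"method": "jog_arm", "body": {
  "rows": [1,0.04,-0.01,0,0,0,0,1,0.08,-0.02,0,0,0,0,1,0.12,-0.03,0,0,0,0,1,0.16,-0.04,0,0,0,0,1,0.2,-0.05,0,0,0,0,1,0.24,-0.06,0,0,0,0,1,0.275,-0.07,0,0,0,0,1,0.297,-0.078,0,0,0,0,1,0.307,-0.08,0,0,0,0,1,0.307,-0.08,0,0,0,0]
}}

```text
clock: 47.9
tcp_pos: [0.5364, 0.3814, 0.2032]
eef_rot: [[0.004, 1.0, 0.0], [1.0, -0.004, 0.001], [0.001, 0.0, -1.0]]
ft_force: [0.7, 0.1, -0.1]
width: 0.093
grasp_force: 0.0
```

Emit:
{"method": "jog_arm", "body": {
  "rows": [1,0,0,0,0,0,0,1,0,0,0,0,0,0,1,0,0,0,0,0,0]
}}

```text
clock: 48.2
tcp_pos: [0.5377, 0.3786, 0.2025]
eef_rot: [[0.008, 1.0, 0.0], [1.0, -0.008, -0.001], [-0.001, 0.0, -1.0]]
ft_force: [-0.2, -0.1, -0.5]
width: 0.0928
grasp_force: 0.0
```

Emit:
{"method": "jog_arm", "body": {
  "rows": [1,0,0,0.02,0,0,0,1,0,0,0.045,0,0,0,1,0,0,0.07,0,0,0,1,0,0,0.09,0,0,0,1,0,0,0.11,0,0,0,1,0,0,0.125,0,0,0,1,0,0,0.133,0,0,0,1,0,0,0.137,0,0,0,0.6,0,0,0.137,0,0,0,0.6,0,0,0.137,0,0,0]
}}

```text
clock: 49.2
tcp_pos: [0.5372, 0.3805, 0.0661]
eef_rot: [[0.006, 1.0, 0.001], [1.0, -0.006, 0.001], [0.001, 0.001, -1.0]]
ft_force: [0.5, -0.1, -0.7]
width: 0.0815
grasp_force: 0.0
```

Emit:
{"method": "jog_arm", "body": {
  "rows": [0.55,0,0,0,0,0,0,0.3,0,0,0,0,0,0,0.1,0,0,0,0,0,0,0.1,0,0,0,0,0,0,0.1,0,0,0,0,0,0,0.1,0,0,0,0,0,0],
  "force": 25
}}

```text
clock: 49.8
tcp_pos: [0.5369, 0.3802, 0.0655]
eef_rot: [[0.006, 1.0, 0.0], [1.0, -0.006, 0.0], [0.0, 0.0, -1.0]]
ft_force: [-0.2, -0.9, 0.3]
width: 0.0415
grasp_force: 25.0
```

Emit:
{"method": "jog_arm", "body": {
  "rows": [0.1,0,0,-0.006,0,0,0,0.1,0,0,-0.02,0,0,0,0.1,0,0,-0.045,0,0,0,0.1,0,0,-0.075,0,0,0,0.1,0,0,-0.1,0,0,0,0.1,-0.01,0.001,-0.115,0,0,0,0.1,-0.035,0.003,-0.12,0,0,0,0.1,-0.07,0.005,-0.12,0,0,0,0.1,-0.105,0.008,-0.12,0,0,0,0.1,-0.14,0.01,-0.12,0,0,0]
}}

```text
clock: 50.8
tcp_pos: [0.5458, 0.2378, 0.1857]
eef_rot: [[0.006, 1.0, -0.0], [1.0, -0.006, -0.001], [-0.001, -0.0, -1.0]]
ft_force: [1.7, -1.0, -1.4]
width: 0.0413
grasp_force: 25.0
```

Emit:
{"method": "jog_arm", "body": {
  "rows": [0.1,-0.035,0.003,0,0,0,0,0.1,-0.07,0.006,0,0,0,0,0.1,-0.105,0.009,0,0,0,0,0.1,-0.14,0.012,0,0,0,0,0.1,-0.175,0.015,0,0,0,0,0.1,-0.2,0.0165,0,0,0,0,0.1,-0.218,0.0175,0,0,0,0,0.1,-0.226,0.0175,0,0,0,0,0.1,-0.226,0.0175,0,0,0,0,0.1,-0.226,0.0175,0,0,0,0]
}}

```text
clock: 51.8
tcp_pos: [0.562, 0.0149, 0.1856]
eef_rot: [[0.005, 1.0, 0.0], [1.0, -0.005, 0.001], [0.001, 0.0, -1.0]]
ft_force: [0.3, 0.9, -2.5]
width: 0.0414
grasp_force: 25.0
```

Emit:
{"method": "jog_arm", "body": {
  "rows": [0.1,0,0,0.01,0,0,0,0.1,0,0,0.03,0,0,0,0.1,0,0,0.055,0,0,0,0.1,0,0,0.08,0,0,0,0.1,0,0,0.096,0,0,0,0.1,0,0,0.105,0,0,0,0.1,0,0,0.11,0,0,0,0.1,0,0,0.11,0,0,0,0.1,0,0,0.11,0,0,0]
}}

```text
clock: 52.7
tcp_pos: [0.5625, 0.0143, 0.0759]
eef_rot: [[0.006, 1.0, 0.001], [1.0, -0.006, 0.0], [0.0, 0.001, -1.0]]
ft_force: [-0.4, 0.2, -2.3]
width: 0.0409
grasp_force: 25.0
```

Emit:
{"method": "jog_arm", "body": {
  "rows": [0.1,0,0,0.003,0,0,0,0.1,0,0,0.006,0,0,0,0.1,0,0,0.0073,0,0,0,0.1,0,0,0.0075,0,0,0,0.1,0,0,0.0075,0,0,0]
}}

```text
clock: 53.2
tcp_pos: [0.5623, 0.014, 0.0683]
eef_rot: [[0.006, 1.0, 0.0], [1.0, -0.006, -0.0], [-0.0, 0.0, -1.0]]
ft_force: [-0.8, -1.8, 4.7]
width: 0.0415
grasp_force: 25.0
```

Emit:
{"method": "jog_arm", "body": {
  "rows": [0.55,0,0,0,0,0,0,0.6,0,0,0,0,0,0,0.7,0,0,0,0,0,0,0.8,0,0,0,0,0,0,0.9,0,0,-0.005,0,0,0,0.9,0,0,-0.02,0,0,0,0.9,0,0,-0.045,0,0,0,0.9,0,0,-0.08,0,0,0,1,0,0,-0.11,0,0,0,1,0,0,-0.145,0,0,0]
}}

```text
clock: 54.2
tcp_pos: [0.5617, 0.014, 0.2141]
eef_rot: [[0.006, 1.0, -0.001], [1.0, -0.006, 0.0], [0.0, -0.001, -1.0]]
ft_force: [0.5, -0.6, -1.1]
width: 0.092
grasp_force: 0.0
```

Emit:
{"method": "jog_arm", "body": {
  "rows": [1,0.03,-0.005,0,0,0,0,1,0.07,-0.01,0,0,0,0,1,0.11,-0.015,0,0,0,0,1,0.15,-0.02,-0.01,0,0,0,1,0.19,-0.02,-0.02,0,0,0,1,0.23,-0.02,-0.03,0,0,0,1,0.27,-0.02,-0.04,0,0,0,1,0.31,-0.02,-0.05,0,0,0,1,0.35,-0.02,-0.05,0,0,0,1,0.38,-0.02,-0.05,0,0,0]
}}

```text
clock: 55.2
tcp_pos: [0.5437, 0.397, 0.2637]
eef_rot: [[0.004, 1.0, 0.0], [1.0, -0.004, 0.001], [0.001, 0.0, -1.0]]
ft_force: [0.7, -0.0, -0.2]
width: 0.093
grasp_force: 0.0
```

```bash
python3 - <<'E'
from h import *
np.set_printoptions(precision=4,suppress=True)
for c in("scene","top"):
    r,P=shot(c);cv2.imwrite(f"pics/{c}9.png",r["pixels"][:,:,::-1])
    for t in ("yellow_bottle_mid","red_bottle_mid","blue_bottle_mid","jar_mid","flask_mid"):
        L=optics.outline_of(t,c);print(c,t,L and topface(P,L[0]["mask"]))
E
```

```text
scene yellow_bottle_mid (np.float64(0.11987322004539731), np.float64(0.11926097772343724), array([0.5674, 0.0099]), array([ 0.5808, -0.0132]), 0.048900701105594635, 180)
scene red_bottle_mid (np.float64(0.11955476897626005), np.float64(0.11912663318838518), array([0.6172, 0.0719]), array([0.6165, 0.0738]), 0.016442786902189255, 164)
scene blue_bottle_mid (np.float64(0.11974146980535375), np.float64(0.11916938921985198), array([ 0.6226, -0.04  ]), array([ 0.6214, -0.0396]), 0.01687411591410637, 206)
scene jar_mid (np.float64(0.11665167088982842), np.float64(0.11555633832464735), array([ 0.4868, -0.2944]), array([ 0.4853, -0.2943]), 0.024274425581097603, 611)
scene flask_mid (np.float64(0.0789489961539038), np.float64(0.07858077510526174), array([ 0.431 , -0.0398]), array([ 0.4307, -0.0401]), 0.015345011837780476, 107)
top yellow_bottle_mid (np.float64(0.12077901382103348), np.float64(0.11929913371594059), array([0.5639, 0.0136]), array([0.5641, 0.0137]), 0.01589340902864933, 228)
top red_bottle_mid (np.float64(0.1207747633624653), np.float64(0.11939262020834718), array([0.6167, 0.0719]), array([0.6166, 0.0725]), 0.015847306698560715, 219)
top blue_bottle_mid []
top jar_mid (np.float64(0.11702009550587955), np.float64(0.11543794383650796), array([ 0.4869, -0.2947]), array([ 0.4868, -0.2949]), 0.02343534305691719, 521)
top flask_mid (np.float64(0.07941445185766226), np.float64(0.07820852350963292), array([ 0.4321, -0.0409]), array([ 0.432, -0.041]), 0.014117968268692493, 180)
```

View pics/scene9.png

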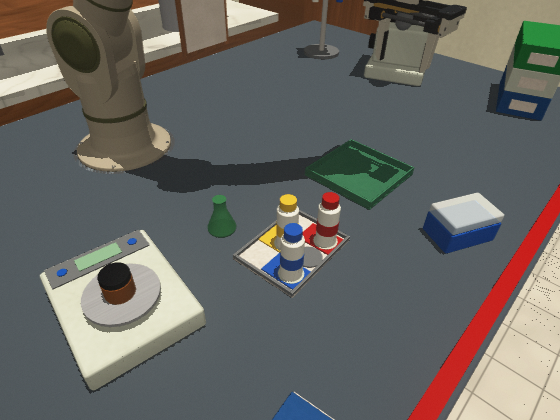

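View pics/top9.png

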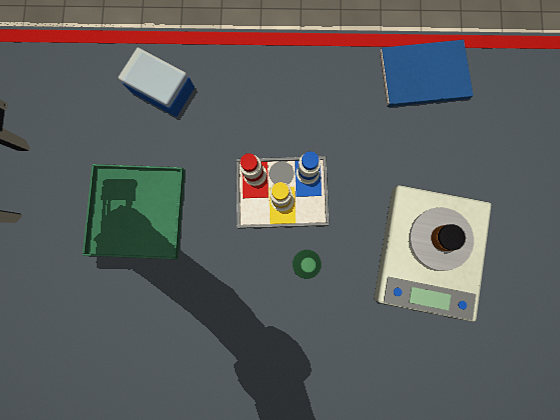

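Both views show all three bottles upright on their own mats, with caps at (250,163), (281,190) and (310,160) in the top view. The jar is in the middle of the pan, the flask has not moved, and the gripper is clear.

```bash
python3 -c "
from station import workorder
print(workorder.finish_job())"
```

```text
the job is handed in; nothing more can be done
None
```

The job is handed in at about 55 s on the robot's clock: the jar is within about 2 mm of the middle of the pan, each bottle is back upright within about 2 mm of the centre of its own colour's standing place, and the flask is untouched; the judge's result was not shown.

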